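# Free the seized clamp screw on the turbo

### The job

The clamp screw on top of the turbo (the snail-shaped casting with the side outlet) is rusted in and gives only a little either way. Grip its wing head, rock it back and forth in small arcs, right up to where it stops on each side, until it breaks free, then turn it anticlockwise (seen from above) to its open stop and let go. Leave the screws on the round strainer and the square pump as they are.

Things in the scene. Friction and masses are not known exactly. Their poses are not given: they have to be found in the camera images.
- turbo_screw_grip (a point): Centre of the turbo screw's rusty wing head, on its upright axis, 136 mm above the table; turns with it. Wing 64 mm long (point y), 14 thick (x), 24 high (z up), on a 12 mm stem; 24 mm of free height below the wing, nothing beside it. The turbo: a grey cast snail housing, 100 mm high, 175 mm across, flanged side outlet, fixed in any of three places in a row across the table.
- turbo_screw (a joint): Screw angle, rad, anticlockwise from above (loosening) positive; starts near 0; needs 0.15 N m, stays where left. Seized, it stops hard at +-0.31. Swung beyond 0.22 each way, with 0.3 s at each end, it comes free after anticlockwise, clockwise, anticlockwise, clockwise (one swing more if begun clockwise). Free, it turns to its open stop at 1.15; clockwise still stops at -0.31.
- strainer_screw (a joint): Angle (rad, anticlockwise positive, starts near 0) of the same kind of wing screw on the lid of the strainer, a plain round ribbed drum 92 mm high and 156 mm across: not to be turned.
- pump_screw (a joint): Angle (rad, anticlockwise positive, starts near 0) of the same kind of wing screw on the pump, a square block 86 mm high and 135 mm wide: not to be turned.
Not all that is in view belongs to the job. What is shaped like the part that bears pump_screw but yellow is not meant.

How it is judged:
On the way, in this order (a step that is already met when the one before it is completed fails the run):
1. the turbo's screw is rocked clockwise (value of joint turbo_screw below -0.15 rad), for 0.05 s.
2. it is rocked back anticlockwise (value of joint turbo_screw above 0.15 rad), for 0.05 s.
3. it is rocked clockwise again (value of joint turbo_screw below -0.15 rad), for 0.05 s.
4. it has broken free and is turned well past the seized range (value of joint turbo_screw above 0.6 rad), for 0.1 s.
At the end, for the whole second after the job is handed in: The turbo's screw stands at rest turned anticlockwise to its open stop or within 0.3 rad of it (angle above 0.85), and the strainer's and pump's screws are still between -0.28 and 0.3 rad (value of joint turbo_screw above 0.85 rad and velocity of joint turbo_screw between -0.05 and 0.05 rad/s and value of joint strainer_screw between -0.28 and 0.3 rad and value of joint pump_screw between -0.28 and 0.3 rad); the robot touches nothing.
It fails at once if the strainer's screw is turned (value of joint strainer_screw above 0.3 rad or value of joint strainer_screw below -0.28 rad).
It fails at once if the pump's screw is turned (value of joint pump_screw above 0.3 rad or value of joint pump_screw below -0.28 rad).
It also fails if it takes over 42 s, if anything falls off the work surface, if the arm or the gripper's body presses on something with over 40 N, if the wrist force passes 120 N, or if a joint passes its speed limit or range.

### The arm

A 6-joint arm with a two-finger parallel gripper is mounted at the origin on the work surface. World frame = base frame: x ahead of the robot, y to its left, z up, the work surface at z = 0. Lengths are in m, angles in rad, forces in N, time in s.
With the tool pointing down it reaches from about 0.25 to 0.775 m from the base axis. Payload 4 kg.
Tool frame: the origin (TCP) lies on the centre line of the jaws, within the pads' length; the fingertips stand 17 mm ahead of it and the grasp point (between the pads) lies 2 mm behind it; z points along the fingers, y is the line along which they close (so a half turn about z gives the same grasp; the last joint's range is limited). The gripper opens to 94 mm and grips with 3 to 60 N. Pads are 16 mm wide; open, the fingers measure 119 mm over their backs; the gripper's body (75 mm by 177 mm) begins 78 mm behind the grasp point.
Start: joints at [1.092, 0.087, 1.371, -0, 1.684, -0.103], TCP at [0.202, 0.512, 0.202] pointing down, gripper open.
Joint ranges: [-3.1, 3.1], [-0.76, 2.03], [0.27, 2.55], [-1.08, 4.22], [0.17, 2.65], [-2.57, 2.57]. Speed limits (rad/s): [2.79, 2.79, 3.14, 3.14, 3.14, 3.14].

### API

Orientations are given as [roll, pitch, yaw] about the fixed x, y, z axes, in that order (R = Rz(yaw) Ry(pitch) Rx(roll)).
In Python, from bench import robot gives the robot as it stands.
- The arm moves only by the tool servo_tool, never from a script. Its argument "plan" is a list of rows, each a list of 7 numbers: the shift along the tool's x, y, z normalised to -1 to 1, where 1 is 0.1 m, then the turn, a rotation vector about the tool's x, y, z normalised to -1 to 1, where 1 is pi/2 rad, then the finger opening in mm, from 0 to 94. In form: [[x, y, z, ax, ay, az, gripper], ...]. A call has 1 to 12 rows; each row is the pose to reach, as a shift and turn from the pose commanded when the call began, along the tool's axes at that moment; what a row does not reach only later rows make up. A row lasts 1/12 s, in which the tool goes at most 41.7 mm and 7.16 degrees, less where a joint would pass 70% of its speed; a pose out of reach is approached as far as the arm can. A call with a number of a shift or a turn outside -1 to 1 is refused whole. A call with a gripper value outside its range is refused whole. The fingers move at their own pace and stop on an object; the grip force is fixed at half the most. Time passes only in rows, so rows that repeat a pose let the fingers close. It gives the time, the measured TCP pose, the force, the opening and the grip force at its end, in the units of the state.
- robot.get_obs(): the state, without advancing time (a new reading comes with each control period).
- robot.snapshot(name): name is "scene" or "top" or "wrist"; returns the picture (384x512x3 uint8, red, green, blue); there is no depth.
- robot.camera_params(name): a dict with "camera_matrix" (3x3 intrinsics, pixels), "rvec" (rotation vector, rad) and "tvec" (3), from world to camera coordinates, as OpenCV has them; the wrist camera has in their place "tool_from_camera" (4x4, takes a point from camera to tool coordinates, whose origin is the TCP and whose axes are the flange's). Camera axes: x right, y down, z forward; pixel columns grow to the right and rows downward; lengths in m; the calibration is good to about 2 mm. A picture is of the moment at which its call begins: read the wrist's pose just before it. camera_params takes no time and is no camera call.
- robot.close_job(): hands the job in; it is judged then, once.
Trained networks look in the newest picture that a camera, given by its name, has taken for a name from the list of things; names that differ only in an ending like _2 or _b are one class to them, and where a whole thing is asked for, a point or a joint stands for the part that bears it (a point fixed in the world has none). Each returns a list of dicts, best first, with "conf" (0 to 1); they miss things now and then, are a little off and sometimes report something else, mostly with a low value. They report only what shows in the picture. A call takes as long as a camera call. They do not tell look-alikes from the thing itself.
- robot.find_in(thing, camera): "extent" ([centre column, centre row, width, height] in pixels, round what is visible of it).
The state is a dict: "time": time; "joint_positions": joint angles; "qvel": joint speeds; "joint_torque": joint torques, N m; "tool_pos": TCP position; "ee_rot": TCP orientation; "wrist_force": force on the tool from outside, world axes, zero at the start; "wrist_torque": the same for the moment, N m; "width": finger opening in m; "finger_force": force on a finger pad.
Only numpy, scipy, OpenCV 4.12 (cv2) and the standard library are available. Lean on these libraries where they do the work, as an engineer would, in place of code of your own. Each camera call takes 0.05 s, during which the arm holds its last target. There are 200 camera calls.

## Working session

There is one attempt and no reset: what is moved stays moved. The work goes in short steps, Python scripts to look and compute and a tool call to move; the robot and the scene stay as the last step left them, time stands still between calls to the robot, and variables do not carry over. Pictures are saved under pics/ and viewed, at most 10 in all, crops included, and the job is handed in when it is done.

Besides the shell and the picture viewer there is one more tool, called by a JSON object that holds its "op" and its "data", one argument or row to a line. servo_tool: Moves the arm, as the interface text tells. Scaled input: -1 to 1 covers 0.1 m each way for a shift and pi/2 rad each way for a turn. Its arguments: {"type":"object","properties":{"plan":{"type":"array","items":{"type":"array","items":{"type":"number"}}}},"required":["plan"]}

```bash
mkdir -p pics; cat > h.py <<'E'
import numpy as np,cv2
from bench import robot
def ray(cam,uv):
    p=robot.camera_params(cam);K=np.array(p["camera_matrix"],float)
    d=np.linalg.inv(K)@[uv[0],uv[1],1.]
    if "rvec" in p:
        R=cv2.Rodrigues(np.array(p["rvec"],float))[0];t=np.array(p["tvec"],float).ravel()
        return -R.T@t,R.T@d
    from scipy.spatial.transform import Rotation as Ro
    o=robot.get_obs();R=Ro.from_euler('xyz',o["ee_rot"]).as_matrix();T=np.array(p["tool_from_camera"])
    return np.array(o["tool_pos"])+R@T[:3,3],R@T[:3,:3]@d
def at(cam,uv,z):
    c,d=ray(cam,uv);return c+d*(z-c[2])/d[2]
def save(cam,name,crop=None,s=1):
    im=robot.snapshot(cam)
    if crop: im=im[crop[1]:crop[3],crop[0]:crop[2]]
    im=cv2.resize(im,None,fx=s,fy=s,interpolation=cv2.INTER_CUBIC)
    cv2.imwrite("pics/"+name,im[:,:,::-1])
E
python3 - <<'E'
from h import *
a=robot.snapshot("top");b=robot.snapshot("scene")
cv2.imwrite("pics/a.png",cv2.resize(np.vstack([a,b]),None,fx=.78,fy=.78)[:,:,::-1])
cv2.imwrite("pics/top.png",a[:,:,::-1])
for th in ["turbo_screw_grip","turbo_screw","strainer_screw","pump_screw"]:
    for r in robot.find_in(th,"top"): print(th,np.round(r["extent"],1),round(r["conf"],2),np.round(at("top",r["extent"][:2],.136),3))
o=robot.get_obs();print(o["time"],o["tool_pos"],o["ee_rot"],o["width"])
E
```

```text
turbo_screw_grip [358.4 156.8  25.1  13.3] 0.68 [ 0.52  -0.283  0.136]
turbo_screw [359.1 154.2  21.3  17.1] 0.52 [ 0.527 -0.286  0.136]
strainer_screw [119.4 161.7  27.4  16.7] 0.75 [0.515 0.318 0.136]
pump_screw [398.1 265.8  30.5  15.3] 0.71 [ 0.249 -0.36   0.136]
pump_screw [249.2 153.1  25.8  13.9] 0.56 [ 0.533 -0.007  0.136]
0.3 [0.20179538 0.51146513 0.20109176] [-3.14089733e+00 -9.15708724e-05  2.76576991e+00] 0.09408917866329944
```

View pics/top.png

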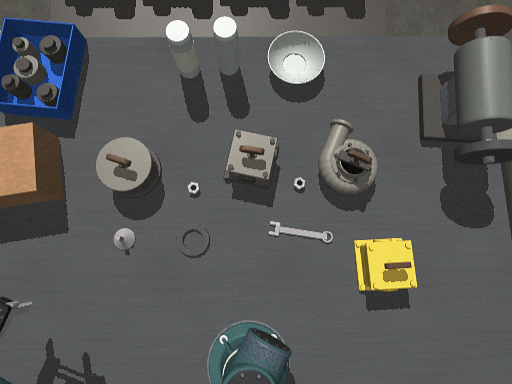

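Screw heads: strainer (119,161), grey pump (250,152), yellow decoy (398,266), turbo (358,156). The turbo is the snail with the side outlet, so I choose (358,156) and check it in a crop.

```bash
python3 - <<'E'
from h import *
a=robot.snapshot("top")
x0,y0,x1,y1=310,110,400,200
c=cv2.resize(a[y0:y1,x0:x1],None,fx=6,fy=6,interpolation=cv2.INTER_CUBIC)
cv2.imwrite("pics/c.png",c[:,:,::-1])
hsv=cv2.cvtColor(a,cv2.COLOR_RGB2HSV)
m=((hsv[...,0]<14)&(hsv[...,1]>90)&(hsv[...,2]>50)).astype(np.uint8)
m[:140]=0;m[170:]=0;m[:,:335]=0;m[:,380:]=0
n,l,st,ce=cv2.connectedComponentsWithStats(m);print(st,ce)
k=1+np.argmax(st[1:,4]);pts=np.argwhere(l==k)[:,::-1].astype(np.float32)
print(cv2.minAreaRect(pts))
W=np.array([at("top",p,.142)[:2] for p in pts]);w,v=np.linalg.eigh(np.cov((W-W.mean(0)).T))
print(W.mean(0),v[:,1],np.degrees(np.arctan2(v[1,1],v[0,1])),np.sqrt(12*w),ray("top",(358,156))[0])
E
```

```text
[[     0      0    512    384 196523]
 [   348    149      5      5     10]
 [   351    150     21     13     74]
 [   355    155      1      1      1]] [[255.45473558 191.51579713]
 [349.8        150.5       ]
 [361.62162162 155.58108108]
 [355.         155.        ]]
((361.3941650390625, 155.58395385742188), (21.023448944091797, 5.0746259689331055), 25.016895294189453)
[ 0.52182164 -0.28971412] [0.44828319 0.89389159] 63.36641140834859 [0.01306746 0.05128191] [2.88992726e-01 3.86990555e-05 9.96969256e-01]
```

View pics/c.png

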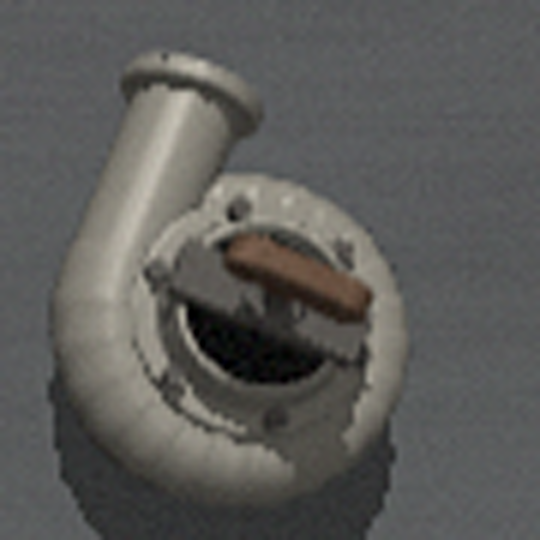

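{"op": "servo_tool", "data": {
  "plan": [
    [-1, -1, -0.4, 0, 0, 0, 94],
    [-1, -1, -0.4, 0, 0, 0, 94],
    [-1, -1, -0.4, 0, 0, 0, 94],
    [-1, -1, -0.4, 0, 0, 0, 94],
    [-1, -1, -0.4, 0, 0, 0, 94]
  ]
}}

```text
time: 0.77
tool_pos: [0.2601, 0.3796, 0.2441]
ee_rot: [3.138, 0.003, 2.761]
wrist_force: [0.5, -0.5, -0.2]
width: 0.094
finger_force: 0.0
```

{"op": "servo_tool", "data": {
  "plan": [
    [-1, -1, 0, 0, 0, 0, 94],
    [-1, -1, 0, 0, 0, 0, 94],
    [-1, -1, 0, 0, 0, 0, 94],
    [-1, -1, 0, 0, 0, 0, 94],
    [-1, -1, 0, 0, 0, 0, 94]
  ]
}}

```text
time: 1.18
tool_pos: [0.3155, 0.2503, 0.2413]
ee_rot: [-3.141, 0.001, 2.761]
wrist_force: [0.2, 1.1, 0.1]
width: 0.094
finger_force: 0.0
```

{"op": "servo_tool", "data": {
  "plan": [
    [-1, -1, 0, 0, 0, 0, 94],
    [-1, -1, 0, 0, 0, 0, 94],
    [-1, -1, 0, 0, 0, 0, 94],
    [-1, -1, 0, 0, 0, 0, 94],
    [-1, -1, 0, 0, 0, 0, 94]
  ]
}}

```text
time: 1.6
tool_pos: [0.3719, 0.1212, 0.2409]
ee_rot: [-3.141, -0.0, 2.762]
wrist_force: [0.4, 0.1, 0.9]
width: 0.0939
finger_force: 0.0
```

{"op": "servo_tool", "data": {
  "plan": [
    [-1, -1, 0, 0, 0, 0, 94],
    [-1, -1, 0, 0, 0, 0, 94],
    [-1, -1, 0, 0, 0, 0, 94],
    [-1, -1, 0, 0, 0, 0, 94],
    [-1, -1, 0, 0, 0, 0, 94]
  ]
}}

```text
time: 2.02
tool_pos: [0.4284, -0.0079, 0.2405]
ee_rot: [3.142, -0.001, 2.763]
wrist_force: [-0.4, -0.5, -0.5]
width: 0.094
finger_force: 0.0
```

{"op": "servo_tool", "data": {
  "plan": [
    [-1, -1, 0, 0, 0, 0, 94],
    [-1, -1, 0, 0, 0, 0, 94],
    [-1, -1, 0, 0, 0, 0, 94],
    [-1, -1, 0, 0, 0, 0, 94],
    [-1, -1, 0, 0, 0, 0, 94]
  ]
}}

```text
time: 2.43
tool_pos: [0.4847, -0.1372, 0.2402]
ee_rot: [3.141, -0.002, 2.765]
wrist_force: [0.2, 0.1, 0.3]
width: 0.0939
finger_force: 0.0
```

{"op": "servo_tool", "data": {
  "plan": [
    [-0.88, -1, 0, 0, 0, 1, 94],
    [-0.88, -1, 0, 0, 0, 1, 94],
    [-0.88, -1, 0, 0, 0, 1, 94],
    [-0.88, -1, 0, 0, 0, 1, 94],
    [-0.88, -1, 0, 0, 0, 1, 94],
    [-0.88, -1, 0, 0, 0, 1, 94],
    [-0.88, -1, 0, 0, 0, 1, 94],
    [-0.88, -1, 0, 0, 0, 1, 94],
    [-0.88, -1, 0, 0, 0, 1, 94],
    [-0.88, -1, 0, 0, 0, 1, 94],
    [-0.88, -1, 0, 0, 0, 1, 94],
    [-0.88, -1, 0, 0, 0, 1, 94]
  ]
}}

```text
time: 3.43
tool_pos: [0.5296, -0.2583, 0.2418]
ee_rot: [-3.141, -0.002, 1.263]
wrist_force: [-0.3, -0.1, 0.2]
width: 0.0939
finger_force: 0.0
```

```bash
python3 - <<'E'
from h import *
o=robot.get_obs()
a=robot.snapshot("wrist");cv2.imwrite("pics/w.png",a[:,:,::-1])
for r in robot.find_in("turbo_screw_grip","wrist"): print(np.round(r["extent"],1),r["conf"],at("wrist",r["extent"][:2],.136))
hsv=cv2.cvtColor(a,cv2.COLOR_RGB2HSV)
m=((hsv[...,0]<14)&(hsv[...,1]>90)&(hsv[...,2]>50)).astype(np.uint8)
n,l,st,ce=cv2.connectedComponentsWithStats(m)
for k in range(1,n):
    if st[k,4]<300: continue
    pts=np.argwhere(l==k)[:,::-1]
    W=np.array([at("wrist",p,.146)[:2] for p in pts[::max(1,len(pts)//400)]]);w,v=np.linalg.eigh(np.cov((W-W.mean(0)).T))
    print(st[k],W.mean(0),np.degrees(np.arctan2(v[1,1],v[0,1])),np.sqrt(12*w))
print(o["time"],o["tool_pos"],o["ee_rot"],o["joint_positions"])
E
```

```text
[254.5 221.7  25.2  71.7] 0.95 [ 0.52295844 -0.28866271  0.136     ]
[244 188  22  66 933] [ 0.52406561 -0.28431374] 65.26898756656868 [0.01297477 0.06078907]
3.4333 [ 0.52956145 -0.25825925  0.24177857] [-3.14136876e+00 -2.07123138e-03  1.26317231e+00] [-0.55114431  0.17189266  1.19728047  0.00199687  1.77313584 -0.24311994]
```

View pics/w.png

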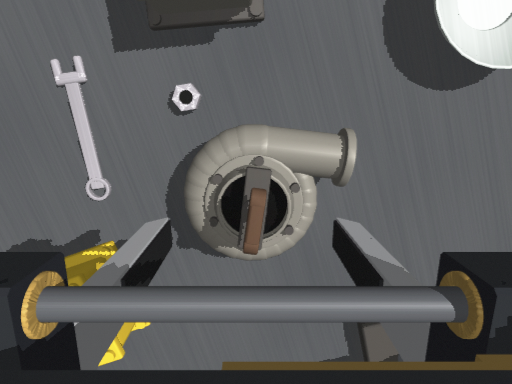

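Wrist view: the turbo's brown wing at about (255,221), between the open fingers' lines, measured at (0.523,-0.287), long axis 65°. Consistent with the top view and 136 mm height.

{"op": "servo_tool", "data": {
  "plan": [
    [-0.29, 0.02, 0, 0, 0, 0.08, 94],
    [-0.29, 0.02, 0, 0, 0, 0.08, 94],
    [-0.29, 0.02, 0.2, 0, 0, 0.08, 94],
    [-0.29, 0.02, 0.4, 0, 0, 0.08, 94],
    [-0.29, 0.02, 0.6, 0, 0, 0.08, 94],
    [-0.29, 0.02, 0.8, 0, 0, 0.08, 94],
    [-0.29, 0.02, 0.9, 0, 0, 0.08, 94],
    [-0.29, 0.02, 0.9, 0, 0, 0.08, 94]
  ]
}}

```text
time: 4.2
tool_pos: [0.5208, -0.288, 0.1482]
ee_rot: [-3.135, -0.002, 1.144]
wrist_force: [0.1, 0.6, 0.0]
width: 0.0939
finger_force: 0.0
```

```bash
python3 - <<'E'
from h import *
a=robot.snapshot("wrist");cv2.imwrite("pics/w2.png",a[:,:,::-1])
o=robot.get_obs();print(o["tool_pos"],o["ee_rot"])
E
```

```text
[ 0.52158284 -0.28887304  0.15032923] [-3.13871792e+00 -1.10172440e-03  1.14308172e+00]
```

View pics/w2.png

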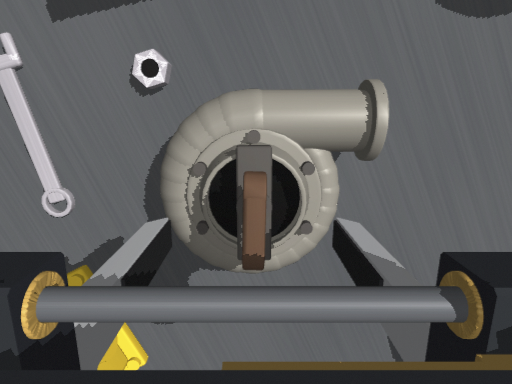

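Wing (255,220) is centred and aligned with the jaws. Lowering and closing.

{"op": "servo_tool", "data": {
  "plan": [
    [0.01, 0, 0.1, 0, 0, 0, 94],
    [0.01, 0, 0.16, 0, 0, 0, 94],
    [0.01, 0, 0.16, 0, 0, 0, 40],
    [0.01, 0, 0.16, 0, 0, 0, 20],
    [0.01, 0, 0.16, 0, 0, 0, 5],
    [0.01, 0, 0.16, 0, 0, 0, 5],
    [0.01, 0, 0.16, 0, 0, 0, 5],
    [0.01, 0, 0.16, 0, 0, 0, 5],
    [0.01, 0, 0.16, 0, 0, 0, 5],
    [0.01, 0, 0.16, 0, 0, 0, 5],
    [0.01, 0, 0.16, 0, 0, 0, 5],
    [0.01, 0, 0.16, 0, 0, 0, 5]
  ]
}}

```text
time: 5.25
tool_pos: [0.5222, -0.2897, 0.1354]
ee_rot: [-3.142, -0.0, 1.14]
wrist_force: [0.1, 0.5, 0.0]
width: 0.0307
finger_force: 0.0
```

{"op": "servo_tool", "data": {
  "plan": [
    [0, 0, 0, 0, 0, 0, 5],
    [0, 0, 0, 0, 0, 0, 5],
    [0, 0, 0, 0, 0, 0, 5],
    [0, 0, 0, 0, 0, 0, 5],
    [0, 0, 0, 0, 0, 0, 5],
    [0, 0, 0, 0, 0, 0, 5]
  ]
}}

```text
time: 5.75
tool_pos: [0.5215, -0.2893, 0.1354]
ee_rot: [-3.14, -0.0, 1.14]
wrist_force: [-3.5, 1.9, 2.4]
width: 0.0134
finger_force: 30.0
```

{"op": "servo_tool", "data": {
  "plan": [
    [0, 0, 0, 0, 0, -0.07, 5],
    [0, 0, 0, 0, 0, -0.14, 5],
    [0, 0, 0, 0, 0, -0.18, 5],
    [0, 0, 0, 0, 0, -0.2, 5],
    [0, 0, 0, 0, 0, -0.2, 5],
    [0, 0, 0, 0, 0, -0.2, 5],
    [0, 0, 0, 0, 0, -0.2, 5],
    [0, 0, 0, 0, 0, -0.2, 5],
    [0, 0, 0, 0, 0, -0.2, 5],
    [0, 0, 0, 0, 0, -0.2, 5]
  ]
}}

```text
time: 6.58
tool_pos: [0.5223, -0.2896, 0.1354]
ee_rot: [3.141, -0.0, 1.454]
wrist_force: [-1.3, 0.9, 0.8]
width: 0.013
finger_force: 30.0
```

```bash
python3 - <<'E'
from h import *
o=robot.get_obs();print(o["tool_pos"],o["ee_rot"],o["wrist_torque"],o["wrist_force"])
a=robot.snapshot("wrist");cv2.imwrite("pics/w3.png",a[120:300,150:350][:,:,::-1].repeat(2,0).repeat(2,1))
E
```

```text
[ 0.52232949 -0.28956823  0.13538541] [ 3.14145630e+00 -2.73400347e-04  1.45419897e+00] [0.15800711 0.41368738 0.00874418] [-1.31663908  0.86042569  0.83445036]
```

View pics/w3.png

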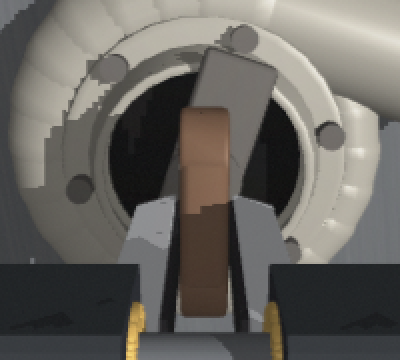

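{"op": "servo_tool", "data": {
  "plan": [
    [0, 0, 0, 0, 0, 0.07, 5],
    [0, 0, 0, 0, 0, 0.14, 5],
    [0, 0, 0, 0, 0, 0.21, 5],
    [0, 0, 0, 0, 0, 0.28, 5],
    [0, 0, 0, 0, 0, 0.35, 5],
    [0, 0, 0, 0, 0, 0.4, 5],
    [0, 0, 0, 0, 0, 0.41, 5],
    [0, 0, 0, 0, 0, 0.41, 5],
    [0, 0, 0, 0, 0, 0.41, 5],
    [0, 0, 0, 0, 0, 0.41, 5],
    [0, 0, 0, 0, 0, 0.41, 5],
    [0, 0, 0, 0, 0, 0.41, 5]
  ]
}}

```text
time: 7.63
tool_pos: [0.5209, -0.2889, 0.1354]
ee_rot: [-3.138, 0.001, 0.811]
wrist_force: [-5.1, 3.2, 2.9]
width: 0.0137
finger_force: 30.3
```

```bash
python3 - <<'E'
from h import *
o=robot.get_obs();print(o["tool_pos"],o["ee_rot"],o["wrist_torque"],o["wrist_force"])
a=robot.snapshot("wrist");cv2.imwrite("pics/w4.png",a[120:300,150:350][:,:,::-1].repeat(2,0).repeat(2,1))
E
```

```text
[ 0.52090601 -0.28889161  0.13538181] [-3.13810539e+00  1.01707484e-03  8.11240137e-01] [0.49400042 1.0687843  0.4000635 ] [-5.14104958  3.20013068  2.86120083]
```

View pics/w4.png

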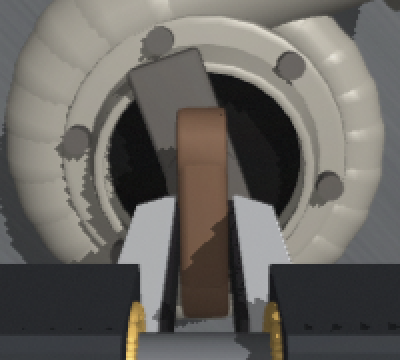

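Wing follows the jaws both ways; the torque reading shows the clockwise stop is reached. Continuing the rocking.

{"op": "servo_tool", "data": {
  "plan": [
    [0, 0, 0, 0, 0, -0.07, 5],
    [0, 0, 0, 0, 0, -0.14, 5],
    [0, 0, 0, 0, 0, -0.21, 5],
    [0, 0, 0, 0, 0, -0.28, 5],
    [0, 0, 0, 0, 0, -0.35, 5],
    [0, 0, 0, 0, 0, -0.4, 5],
    [0, 0, 0, 0, 0, -0.42, 5],
    [0, 0, 0, 0, 0, -0.42, 5],
    [0, 0, 0, 0, 0, -0.42, 5],
    [0, 0, 0, 0, 0, -0.42, 5],
    [0, 0, 0, 0, 0, -0.42, 5],
    [0, 0, 0, 0, 0, -0.42, 5]
  ]
}}

```text
time: 8.68
tool_pos: [0.5224, -0.2895, 0.1354]
ee_rot: [3.141, -0.0, 1.47]
wrist_force: [0.2, 1.3, -0.3]
width: 0.0136
finger_force: 30.0
```

{"op": "servo_tool", "data": {
  "plan": [
    [0, 0, 0, 0, 0, 0.07, 5],
    [0, 0, 0, 0, 0, 0.14, 5],
    [0, 0, 0, 0, 0, 0.21, 5],
    [0, 0, 0, 0, 0, 0.28, 5],
    [0, 0, 0, 0, 0, 0.35, 5],
    [0, 0, 0, 0, 0, 0.4, 5],
    [0, 0, 0, 0, 0, 0.42, 5],
    [0, 0, 0, 0, 0, 0.42, 5],
    [0, 0, 0, 0, 0, 0.42, 5],
    [0, 0, 0, 0, 0, 0.42, 5],
    [0, 0, 0, 0, 0, 0.42, 5],
    [0, 0, 0, 0, 0, 0.42, 5]
  ]
}}

```text
time: 9.68
tool_pos: [0.5209, -0.2889, 0.1348]
ee_rot: [-3.138, 0.001, 0.812]
wrist_force: [-3.5, 2.8, 0.5]
width: 0.0133
finger_force: 30.1
```

```bash
python3 - <<'E'
from h import *
o=robot.get_obs();print(o["tool_pos"],o["ee_rot"],o["wrist_torque"],o["wrist_force"])
E
```

```text
[ 0.52091608 -0.28885472  0.1347897 ] [-3.13774362e+00  9.71420474e-04  8.11632717e-01] [0.44164005 0.88687002 0.29144175] [-3.48001121  2.84393472  0.54741502]
```

{"op": "servo_tool", "data": {
  "plan": [
    [0, 0, 0, 0, 0, -0.07, 5],
    [0, 0, 0, 0, 0, -0.14, 5],
    [0, 0, 0, 0, 0, -0.21, 5],
    [0, 0, 0, 0, 0, -0.28, 5],
    [0, 0, 0, 0, 0, -0.35, 5],
    [0, 0, 0, 0, 0, -0.42, 5],
    [0, 0, 0, 0, 0, -0.46, 5],
    [0, 0, 0, 0, 0, -0.49, 5],
    [0, 0, 0, 0, 0, -0.49, 5],
    [0, 0, 0, 0, 0, -0.49, 5],
    [0, 0, 0, 0, 0, -0.49, 5]
  ]
}}

```text
time: 10.6
tool_pos: [0.5227, -0.2895, 0.1349]
ee_rot: [3.141, -0.0, 1.58]
wrist_force: [1.1, 1.6, -4.3]
width: 0.0136
finger_force: 30.0
```

```bash
python3 - <<'E'
from h import *
o=robot.get_obs();print(o["tool_pos"],o["ee_rot"],o["wrist_torque"],o["wrist_force"])
a=robot.snapshot("wrist");cv2.imwrite("pics/w5.png",a[120:300,150:350][:,:,::-1].repeat(2,0).repeat(2,1))
E
```

```text
[ 0.52267821 -0.28952352  0.13485623] [ 3.14091943e+00 -4.39249950e-04  1.57952450e+00] [ 0.15292691 -0.3160885   0.11017846] [ 1.10614836  1.55824366 -4.27081788]
```

View pics/w5.png

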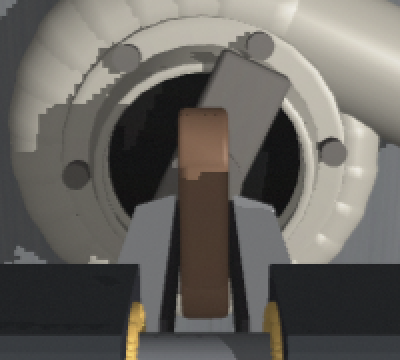

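Wing is still square in the jaws and about 26° from the bridge (past 0.31 rad), so it is free. Turning to the open stop.

{"op": "servo_tool", "data": {
  "plan": [
    [0, 0, 0, 0, 0, -0.07, 5],
    [0, 0, 0, 0, 0, -0.14, 5],
    [0, 0, 0, 0, 0, -0.21, 5],
    [0, 0, 0, 0, 0, -0.28, 5],
    [0, 0, 0, 0, 0, -0.35, 5],
    [0, 0, 0, 0, 0, -0.4, 5],
    [0, 0, 0, 0, 0, -0.44, 5],
    [0, 0, 0, 0, 0, -0.44, 5],
    [0, 0, 0, 0, 0, -0.44, 5],
    [0, 0, 0, 0, 0, -0.44, 5]
  ]
}}

```text
time: 11.48
tool_pos: [0.5243, -0.2888, 0.1348]
ee_rot: [3.138, 0.001, 2.272]
wrist_force: [6.1, 2.1, -6.9]
width: 0.0135
finger_force: 30.0
```

{"op": "servo_tool", "data": {
  "plan": [
    [0, 0, 0, 0, 0, 0, 94],
    [0, 0, 0, 0, 0, 0, 94],
    [0, 0, 0, 0, 0, 0, 94],
    [0, 0, 0, 0, 0, 0, 94],
    [0, 0, 0, 0, 0, 0, 94],
    [0, 0, 0, 0, 0, 0, 94],
    [0, 0, 0, 0, 0, 0, 94],
    [0, 0, 0, 0, 0, 0, 94],
    [0, 0, 0, 0, 0, 0, 94]
  ]
}}

```text
time: 12.23
tool_pos: [0.5222, -0.2897, 0.1355]
ee_rot: [-3.142, -0.0, 2.271]
wrist_force: [0.0, -0.6, 0.2]
width: 0.0697
finger_force: 0.0
```

{"op": "servo_tool", "data": {
  "plan": [
    [0, 0, -0.2, 0, 0, 0, 94],
    [0, 0, -0.4, 0, 0, 0, 94],
    [0, 0, -0.6, 0, 0, 0, 94],
    [0, 0, -0.8, 0, 0, 0, 94],
    [0, 0, -0.9, 0, 0, 0, 94],
    [0, 0, -0.9, 0, 0, 0, 94],
    [0, 0, -0.9, 0, 0, 0, 94]
  ]
}}

```text
time: 12.82
tool_pos: [0.5224, -0.2898, 0.2255]
ee_rot: [3.141, 0.001, 2.271]
wrist_force: [0.4, -1.0, -0.6]
width: 0.094
finger_force: 0.0
```

```bash
python3 - <<'E'
from h import *
o=robot.get_obs();print(o["time"],o["tool_pos"],o["ee_rot"])
a=robot.snapshot("wrist");cv2.imwrite("pics/w6.png",a[:,:,::-1])
E
```

```text
12.8167 [ 0.52236932 -0.28976586  0.22548377] [3.14138069e+00 6.72922542e-04 2.27109947e+00]
```

View pics/w6.png

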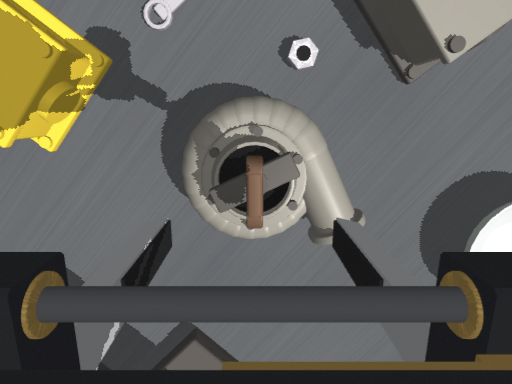

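The wing (255,190) stands about 65° from the bridge, at the open stop, and the gripper is clear of it.

```bash
python3 -c "
from bench import robot
print(robot.close_job())"
```

```text
the job is handed in; nothing more can be done
None
```

The turbo screw was rocked free, turned to about 1.13 rad (open stop is 1.15) and released. I never touched the strainer and pump screws, and I handed the job in at about 13 s of the 42 s allowed; no verdict was returned.

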